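# Clamp the board in the test fixture and hold its recessed reset button

## Task

Pull the black ball-knobbed lever on the right of the test fixture until it clicks into the green notch, without letting it run on to the black notch, so that the clear pressure plate comes down on the board. Then take the orange-handled stylus out of the tool block, reach its white shaft down through the red-ringed hole in the plate and press the board's red reset button fully down, without ramming it and without disturbing the other things on the bench. Keep it pressed: finish while you still hold the stylus and the button down, with the lever still in the green notch.

Things in the scene. Friction and masses are not known exactly. Their poses are not given: they have to be found in the camera images.
- jig: the test fixture, fixed to the table: grey box 220 (x) x 236 (y) x 70 mm high, four steel guide posts (12 mm thick, tops 155 mm above the table, at x +-80, y +-85 mm), a green controller board on top under a clear plate. Origin on the table under its centre; x points from its front (robot side) to its back, y to its left, z up; it may stand turned about z.
- clamp_lever (a joint): angle of the fixture's lever, rad; its axis runs along the jig's y. At value q it leans (q - 0.35) rad from upright towards the jig's -x (the robot): 0 = fully open, leaning away. Starts at 0 to 0.25. Green notch at 1.0, black notch (wrong) at 1.4, stop 1.46. Friction holds it where it is left; moving it takes about 1 N at the knob.
- lever_knob (a point): centre of the lever's black ball knob, 26 mm diameter, on a 10 mm steel stem, 145 mm from the pivot; pinched from above across the jig's y (fingers on its two y sides) or pushed. 181 mm above the table at lever 0, 160 mm in the green notch. It swings over the top towards the robot as the lever value grows.
- lever_pivot (a point): centre of the lever's pivot, in the plane in which the knob swings: at x +10, y -152, z +45 mm in the jig's frame (right side of the fixture). Its axes are the jig's. The lever drives the clear pressure plate down by rack and pinion, 22 mm from lever value 0 to 1.0.
- green_notch (a point): where the knob's centre is when the lever sits in the green-painted notch (fixed to the jig): 88 mm towards the jig's -x of the pivot and 115 mm above it. A spring plunger on the lever rides on the notched quadrant; within about 0.07 rad of the notch it clicks in and centres the lever to within 0.02; leaving a notch takes 5 to 6 N at the knob.
- access_hole (a point): centre of the upper mouth of the round access hole in the clear pressure plate (190 x 246 x 10 mm): 14 mm diameter, through, marked by a flat red ring of 24 mm outer diameter. At x -12, y +20 mm in the jig's frame, 130 mm above the table at lever 0, 108 mm in the green notch. Two unmarked 10 mm holes are within 50 mm of it.
- reset_button (a joint): how far the recessed reset button is pressed, m: 0 = released, 0.0035 = bottom. Spring loaded: about 1.5 N starts it, 5 N holds it at the bottom. It springs back when let go.
- button_top (a point): centre of the top of the red reset button's cap, right under the access hole; at rest 88 mm above the table, 20 mm below the plate's top face when the lever is in the green notch. z up.
- button_cap: the red round cap of the reset button, 12 mm diameter, standing on the board; moves down as it is pressed. Crushed by more than 35 N.
- tool_block: light wooden block, fixed to the table, 64 (x) x 174 (y) x 80 mm high, with three holes of 10 mm, 55 mm apart along its y (at y -55, 0, +55), each holding one upright tool; the stylus may be in any of them. Origin on the table under its centre.
- stylus: orange round-handled stylus with a black band and a white shaft, about 35 g, upright in the block, its handle resting on the block's top. Origin at the centre of the handle's underside (80 mm above the table at the start), z up along it. Handle 16 mm diameter, 65 mm long (top 7 mm tapering); shaft 6 mm diameter, 70 mm long, below the handle, round-ended.
- stylus_grip (a point): a good grasp point on the stylus's handle, on its axis 35 mm above the handle's underside, 105 mm above the shaft's end.
- stylus_tip (a point): the lower end of the stylus's white shaft.
- driver_blue: bystander, loose, must stay in its hole: blue-handled screwdriver in the block, handle 22 mm thick, 65 mm high above the block; origin under its handle.
- driver_green: bystander, loose, must stay in its hole: dark green nut driver with a yellow band in the block, handle 22 mm thick, 65 mm high above the block; origin under its handle.
- multimeter: bystander, loose, must stay where it is: red and black multimeter lying flat, 165 x 84 x 44 mm; origin at the centre of its underside.
- solder_spool: bystander, loose, must stay where it is: red solder spool, 56 mm diameter, 40 mm high; origin at the centre of its underside.
- side_cutters: bystander, loose, must stay where it is: red-handled side cutters lying flat, about 140 x 70 x 15 mm; origin at the centre of its underside, at the joint of the jaws.
- spare_board: bystander, loose, must stay where it is: brown spare circuit board, 90 x 65 x 16 mm; origin at the centre of its underside.
- flux_bottle: bystander, loose, must stay where it is: small white bottle with a red cap, 38 mm diameter, 85 mm high; origin at the centre of its underside.
- parts_tray: bystander, loose, must stay where it is: blue three-part tray of resistors, 75 x 115 x 24 mm; origin at the centre of its underside.

How it is judged (in metres and radians):
On the way, in this order (a step that is already met when the one before it is completed fails the run):
1. the lever sits in the green notch, plate down on the board (value of joint clamp_lever between 0.93 and 1.07 rad and velocity of joint clamp_lever below 0.1 rad/s), for 0.3 s.
2. the stylus, through the red-ringed hole, has held the reset button down for 1 s with the board clamped (value of joint clamp_lever between 0.93 and 1.07 rad and value of joint reset_button above 0.0025 m and contact force between stylus and button_cap above 2 N and horizontal distance between stylus_tip and access_hole below 0.008 m and angle between stylus's own z axis and vertical below 0.35 rad), for 1 s.
At the end, for the whole second after the job is handed in: At the end the gripper still holds the stylus at rest, near upright (within 0.35 rad), its tip within 8 mm of the axis of the red-ringed hole, pushing the red button with more than 2 N and at least 2.5 mm down (of 3.5), and the lever is in the green notch (1.0 +- 0.07 rad) (all of step 2 and contact force between the fingers and stylus above 3 N and linear speed of stylus below 0.02 m/s); the arm keeps its last pose, push and grip.
It fails at once if the lever runs on towards the black notch (past 1.3 rad) (value of joint clamp_lever above 1.3 rad).
It fails at once if the reset button is pressed while the lever is out of the green notch (value of joint reset_button above 0.002 m and (value of joint clamp_lever below 0.9 rad or value of joint clamp_lever above 1.1 rad)).
It fails at once if the button is rammed with more than 35 N (contact force between stylus and button_cap above 35 N).
It fails at once if a bystander is shifted by more than 30 mm (distance of any of driver_blue, driver_green, multimeter, solder_spool, side_cutters, spare_board, flux_bottle, parts_tray from where it was at the start of the episode above 0.03 m).
It also fails if it takes over 56 s, if anything falls off the work surface, if the arm or the gripper's body presses on something with over 40 N, if the wrist force passes 120 N, or if a joint passes its speed limit or range.

## Robot

A 6-joint arm with a two-finger parallel gripper is mounted at the origin on the work surface. World frame = base frame: x ahead of the robot, y to its left, z up, the work surface at z = 0. Lengths are in m, angles in degrees, forces in N, time in s.
With the tool pointing down it reaches from about 0.375 to 0.9 m from the base axis. Payload 3.1 kg.
Tool frame: the origin (TCP) lies on the centre line of the jaws, within the pads' length; the fingertips stand 17 mm ahead of it and the grasp point (between the pads) lies 2 mm behind it; z points along the fingers, y is the line along which they close (so a half turn about z gives the same grasp; the last joint's range is limited). The gripper opens to 87 mm and grips with 3 to 60 N. Pads are 19 mm wide; open, the fingers measure 117 mm over their backs; the gripper's body (75 mm by 190 mm) begins 51 mm behind the grasp point.
Start: joints at [52.913, 30.224, 82.088, -0, 67.689, -10.227], TCP at [0.282, 0.558, 0.218] pointing down, gripper open.
Joint ranges: [-176.69, 176.69], [-43.24, 126.21], [12.49, 139.97], [-82, 262], [0, 151.66], [-163.58, 163.58]. Speed limits (degrees/s): [159.86, 159.86, 180, 180, 180, 180].

## Interface

Orientations are given as a 3x3 rotation matrix whose columns are the frame's x, y, z axes.
In Python, from rig import bot, imaging, finder gives the robot as it stands. The module is installed in compiled form; this text tells all that it offers.
- The arm moves only by the tool play_rows, never from a script. Its argument "motion" is a list that holds one entry, the list of rows, each a list of 6 numbers: the shift along the tool's x, y, z in normalised numbers (1 is 1 m), then the turn, a rotation vector about the tool's x, y, z in shares of 60 degrees (1.0 is 60 degrees). In form: [[[dx, dy, dz, wx, wy, wz], ...]]. A call has 1 to 8 rows; each row is the pose to reach, as a shift and turn from the pose commanded when the call began, along the tool's axes at that moment; what a row does not reach only later rows make up. A row lasts 1/12 s, in which the tool goes at most 41.7 mm and 7.16 degrees, less where a joint would pass 70% of its speed; a pose out of reach is approached as far as the arm can. A shift or turn number past 1, either way, is cut back to 1. A call with a gripper value outside its range is refused whole. "fingers" is the finger opening in m, from 0 to 0.087, set as the call begins (left out, the last holds). The fingers move at their own pace and stop on an object; the grip force is fixed at half the most. Time passes only in rows, so rows that repeat a pose let the fingers close. It gives the time, the measured TCP pose, the force, the opening and the grip force at its end, in the units of the state.
- bot.read_state(): the state, without advancing time (a new reading comes with each control period).
- imaging.capture(name): name is "scene" or "top" or "wrist"; returns a dict with "frame" (384x512x3 uint8, red, green, blue), "camera_matrix" (3x3 intrinsics, pixels), "R" (3x3) and "t" (3): a world point X has camera coordinates R X + t. Camera axes: x right, y down, z forward; pixel columns grow to the right and rows downward; lengths in m; the calibration is good to about 2 mm. A picture is of the moment at which its call begins. There is no depth.
- bot.hand_in(): hands the job in; it is judged then, once.
Trained networks look in the newest picture that a camera, given by its name, has taken for a name from the list of things; names that differ only in an ending like _2 or _b are one class to them, and where a whole thing is asked for, a point or a joint stands for the part that bears it (a point fixed in the world has none). Each returns a list of dicts, best first, with "confidence" (0 to 1); they miss things now and then, are a little off and sometimes report something else, mostly with a low value. They report only what shows in the picture. A call takes as long as a camera call.
- finder.recognise(camera, name): "at" ([x, y, z] in m, in world coordinates, good to about 4 mm: the middle of the surface that is visible of it).
- finder.outline_of(camera, name): "pixels" (384x512 bool, what is visible of it).
The state is a dict: "time_s": time; "joint_positions": joint angles; "qvel": joint speeds; "tau": joint torques, N m; "position": TCP position; "tcp_rot": TCP orientation; "force": force on the tool from outside, world axes, zero at the start; "moment": the same for the moment, N m; "opening": opening from 0.0 (shut) to 1.0 (fully open); "grasp_force": force on a finger pad.
Only numpy, scipy, OpenCV 4.12 (cv2) and the standard library are available. Lean on these libraries where they do the work, as an engineer would, in place of code of your own. Each camera call takes 0.05 s, during which the arm holds its last target. There are 200 camera calls.

## Working session

There is one attempt and no reset: what is moved stays moved. The work goes in short steps, Python scripts to look and compute and a tool call to move; the robot and the scene stay as the last step left them, time stands still between calls to the robot, and variables do not carry over. Pictures are saved under pics/ and viewed, at most 11 in all, crops included, and the job is handed in when it is done.

Besides the shell and the picture viewer there is one more tool, called in YAML: its name, and indented under it one key for each argument. play_rows: Moves the arm, as the interface text tells. Its arguments: {"type":"object","properties":{"motion":{"type":"array"},"fingers":{"type":"number"}},"required":["motion"]}

```bash
mkdir -p pics; cat > h.py <<'E'
from rig import bot, imaging, finder
import numpy as np, cv2
def cap(n,fn=None):
    c=imaging.capture(n)
    if fn: cv2.imwrite('pics/'+fn,c['frame'][:,:,::-1])
    return c
def proj(c,X):
    p=c['camera_matrix']@(c['R']@np.array(X,float)+c['t']); return p[:2]/p[2]
def ray(c,u,v,z):
    d=c['R'].T@np.linalg.inv(c['camera_matrix'])@np.array([u,v,1.]); o=-c['R'].T@c['t']
    return o+d*(z-o[2])/d[2]
E
python3 - <<'E'
from h import *
np.set_printoptions(precision=4,suppress=True)
ims=[]
for n in ["scene","top"]:
    c=cap(n,n+'0.png')
    print(n,-c['R'].T@c['t'])
    for k in ["jig","clamp_lever","lever_knob","access_hole","button_cap","stylus","stylus_grip","tool_block","driver_blue","driver_green","flux_bottle"]:
        for r in finder.recognise(n,k)[:2]:
            print(k,round(r['confidence'],2),np.array(r['at']),proj(c,r['at']).round())
print(bot.read_state())
E
```

```text
scene [1.1909 0.7895 0.93  ]
jig 0.87 [0.5926 0.0086 0.1298] [262. 201.]
clamp_lever 0.49 [ 0.5926 -0.1587  0.1107] [234. 183.]
clamp_lever 0.24 [ 0.6856 -0.3154  0.0351] [193. 189.]
lever_knob 0.58 [ 0.5943 -0.1606  0.1082] [233. 183.]
lever_knob 0.58 [0.6947 0.259  0.0103] [289. 286.]
access_hole 0.72 [ 0.5576 -0.0077  0.1292] [267. 194.]
stylus 0.45 [0.5319 0.3628 0.1181] [356. 255.]
stylus_grip 0.64 [ 0.7672 -0.0624  0.0073] [211. 239.]
tool_block 0.64 [0.5355 0.328  0.0669] [344. 260.]
driver_blue 0.34 [0.5325 0.364  0.117 ] [356. 255.]
driver_green 0.49 [0.5235 0.3149 0.1232] [345. 243.]
flux_bottle 0.67 [0.641  0.4326 0.0533] [346. 305.]
flux_bottle 0.2 [0.5332 0.3646 0.1186] [356. 255.]
top [ 0.3065 -0.0354  1.6171]
jig 0.59 [ 0.5428 -0.0332  0.1286] [248. 206.]
clamp_lever 0.37 [0.5146 0.2959 0.0782] [150. 216.]
lever_knob 0.66 [ 0.6    -0.1654  0.1488] [289. 189.]
access_hole 0.76 [ 0.5509 -0.0239  0.1246] [245. 204.]
button_cap 0.36 [ 0.542  -0.0349  0.13  ] [248. 207.]
stylus_grip 0.55 [ 0.606  -0.4964  0.0025] [378. 196.]
stylus_grip 0.47 [0.5286 0.3553 0.1353] [129. 209.]
tool_block 0.55 [0.5112 0.2964 0.0815] [150. 217.]
driver_blue 0.55 [0.5073 0.2508 0.1423] [160. 215.]
driver_green 0.47 [0.5148 0.3033 0.1407] [144. 213.]
{'time_s': 1.2, 'joint_positions': array([ 52.9135,  30.2227,  82.088 ,  -0.0002,  67.6895, -10.2272]), 'qvel': array([-0.0964,  0.0727, -0.0793, -0.0474, -0.0736, -0.0822]), 'tau': array([ -0.0008, -44.0021, -17.6983,   0.0634,   0.0505,  -0.    ]), 'position': array([0.2823, 0.5576, 0.2178]), 'tcp_rot': array([[-0.8921,  0.4518,  0.    ],
       [ 0.4518,  0.8921, -0.    ],
       [-0.    , -0.    , -1.    ]]), 'force': array([-0.5872, -0.3124,  0.4656]), 'moment': array([-0.0308,  0.037 , -0.001 ]), 'grasp_force': 0.0, 'opening': 0.9985673294923813}
```

View pics/scene0.png

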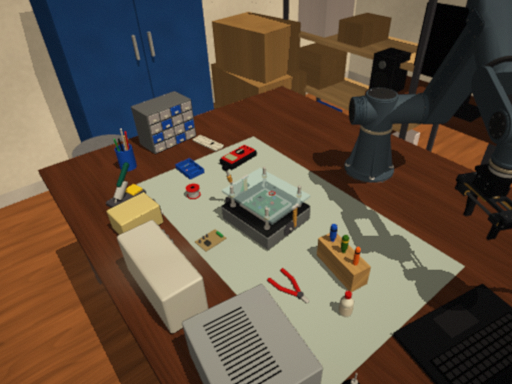

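View pics/top0.png

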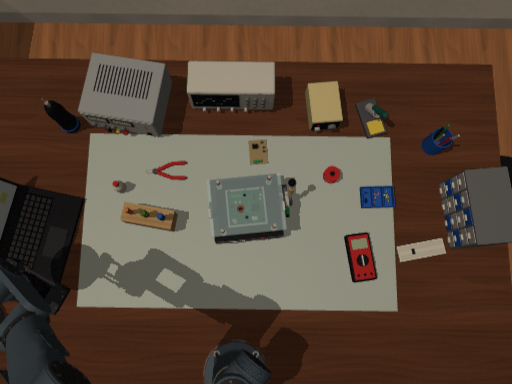

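The scene picture shows the blue, green and orange handles at (333,232), (345,243) and (357,256), so the stylus is in the block's +y hole. The top view shows the jig at about (247,207), its red ring at (240,208) and the knob at (291,184). The orange handle is at (130,210).

```bash
python3 - <<'E'
from h import *
np.set_printoptions(precision=4,suppress=True)
c=cap("top"); s=cap("scene"); 
a=cv2.resize(c['frame'][165:250,195:305],None,fx=7,fy=7,interpolation=cv2.INTER_CUBIC)
b=cv2.resize(s['frame'][160:250,210:320],None,fx=7,fy=6,interpolation=cv2.INTER_CUBIC)
cv2.imwrite('pics/topcrop.png',a[:,:,::-1])
w=cap("wrist")
print("wrist cam", -w['R'].T@w['t'], w['camera_matrix'][0,0]); print(c['camera_matrix'][0,0], c['R'])
p=bot.read_state(); R=p['tcp_rot']; print('cam in tool',R.T@(-w['R'].T@w['t']-p['position']), 'axes',R.T@w['R'].T)
for k in ["tool_block","stylus"]:
  for r in finder.recognise("wrist",k)[:2]: print(k,r)
# red ring centroid
f=c['frame'].astype(int); h=(f[:,:,0]-np.maximum(f[:,:,1],f[:,:,2]))
sub=h[190:225,225:260]; m=np.clip(sub-25,0,None); yy,xx=np.mgrid[190:225,225:260]
print('ring px',(m*xx).sum()/m.sum(),(m*yy).sum()/m.sum(), ray(c,(m*xx).sum()/m.sum(),(m*yy).sum()/m.sum(),.128))
E
```

```text
wrist cam [0.2141 0.5924 0.3848] 306.3255050237072
458.927432561693 [[ 0.0133 -0.9999 -0.0003]
 [-0.9837 -0.013  -0.1793]
 [ 0.1793  0.0027 -0.9838]]
cam in tool [ 0.0766  0.0002 -0.167 ] axes [[-0.0006 -0.9598 -0.2808]
 [ 1.     -0.0003 -0.0012]
 [ 0.0011 -0.2808  0.9598]]
ring px 240.04282655246251 208.8608137044968 [ 0.5345 -0.0078  0.128 ]
```

View pics/topcrop.png

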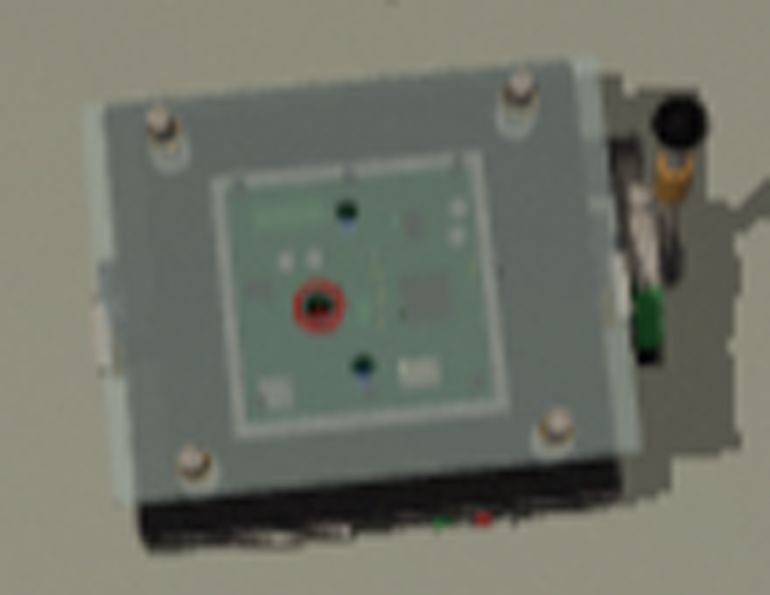

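The crop shows the post tops at about (162,122), (520,88), (195,458) and (557,424). The ring is at (319,305), the knob at (680,122), and the green and black notch paint at (648,320) and (648,352).

```bash
python3 - <<'E'
from h import *
np.set_printoptions(precision=4,suppress=True)
c=cap("top")
px=lambda x,y:(195+(x+.5)/7-.5,165+(y+.5)/7-.5)
P=np.array([ray(c,*px(*q),.155)[:2] for q in [(162,122),(520,88),(195,458),(557,424)]]); print(P)
M=np.array([[80,85],[80,-85],[-80,85],[-80,-85]])/1000
o=P.mean(0); A=P-o; th=np.arctan2((M[:,0]*A[:,1]-M[:,1]*A[:,0]).sum(),(M*A).sum())
R=np.array([[np.cos(th),-np.sin(th)],[np.sin(th),np.cos(th)]])
print('jig',o,np.degrees(th),(A-M@R.T)*1000)
for q in [0,.12,.25]:
    z=.045+.145*np.cos(q-.35); X=np.r_[o+R@[.01-.145*np.sin(q-.35),-.152],z]
    print(q,X,proj(c,X), 'seen',px(680,122), ray(c,*px(680,122),z))
q=1;print('green',o+R@[.01-.088,-.152],'hole',o+R@[-.012,.02], 'ring at .130/.125',ray(c,*px(319,305),.13),ray(c,*px(319,305),.125))
# stylus top
f=c['frame'][195:225,115:145].astype(int); m=np.clip(f[:,:,0]-f[:,:,2]-60,0,None)*(f[:,:,0]>1.5*f[:,:,1]); yy,xx=np.mgrid[195:225,115:145]
print('orange',m.sum(),(m*xx).sum()/m.sum(),(m*yy).sum()/m.sum(),ray(c,(m*xx).sum()/m.sum(),(m*yy).sum()/m.sum(),.135))
E
```

```text
[[ 0.6179  0.0658]
 [ 0.6363 -0.1006]
 [ 0.4613  0.0469]
 [ 0.4791 -0.1183]]
jig [ 0.5486 -0.0265] 6.4319626800109395 [[-0.7541 -1.0415]
 [-1.4024  1.4407]
 [ 1.7101 -2.0768]
 [ 0.4463  1.6776]]
0 [ 0.625  -0.1709  0.1812] [291.1691 179.0564] seen (291.7142857142857, 182.0) [ 0.6154 -0.1726  0.1812]
0.12 [ 0.6084 -0.1728  0.1862] [291.9213 183.808 ] seen (291.7142857142857, 182.0) [ 0.6143 -0.1721  0.1862]
0.25 [ 0.59   -0.1748  0.1893] [292.6947 189.3169] seen (291.7142857142857, 182.0) [ 0.6137 -0.1718  0.1893]
green [ 0.4882 -0.1863] hole [ 0.5345 -0.008 ] ring at .130/.125 [ 0.5366 -0.0081  0.13  ] [ 0.5374 -0.008   0.125 ]
orange 715 126.15384615384616 209.55804195804197 [0.5262 0.3639 0.135 ]
```

The manual's scale: turns go in shares of 60 degrees. Converting my numbers, -33.3 degrees / 60 = -0.555.

play_rows:
  motion:
    - [[0,0,-0.035,0,0,-0.05],[-0.01,-0.01,-0.07,0,0,-0.1167],[-0.04,-0.03,-0.09,0,0,-0.2],[-0.071,-0.056,-0.09,0,0,-0.2667],[-0.102,-0.081,-0.09,0,0,-0.3333],[-0.133,-0.106,-0.09,0,0,-0.4167],[-0.164,-0.131,-0.09,0,0,-0.4833],[-0.195,-0.156,-0.09,0,0,-0.555]]
  fingers: 0.06

```text
time_s: 2.17
position: [0.3861, 0.3286, 0.308]
tcp_rot: [[-0.993, -0.116, 0.001], [-0.116, 0.993, 0.0], [-0.001, 0.0, -1.0]]
force: [0.5, -0.4, -0.1]
opening: 0.695
grasp_force: 0.0
```

```bash
cat >> h.py <<'E'
def to(X):
    s=bot.read_state(); R=s['tcp_rot']; d=np.array(X)-s['position']
    y=np.degrees(np.arctan2(R[1,1],R[0,1]))
    print('pos',s['position'].round(4),'yaw_y',y.round(2),'tilt',R[:,2].round(3),'t',round(s['time_s'],2),'F',s['force'].round(1),'shift',(R.T@d).round(4),'dist',np.linalg.norm(d).round(3),'open',round(s['opening'],3),s['grasp_force'], 'j',s['joint_positions'].round(0))
E
python3 -c "
from h import *
cap('wrist','w1.png')
to([.614,-.172,.30])"
```

```text
pos [0.3893 0.3223 0.3079] yaw_y 96.61 tilt [ 0.003 -0.007 -1.   ] t 2.22 F [-0.4 -4.3 -1. ] shift [-0.1662 -0.5168  0.0118] dist 0.543 open 0.69 0.0 j [ 27.  15.  92.  -0.  73. -69.]
```

View pics/w1.png

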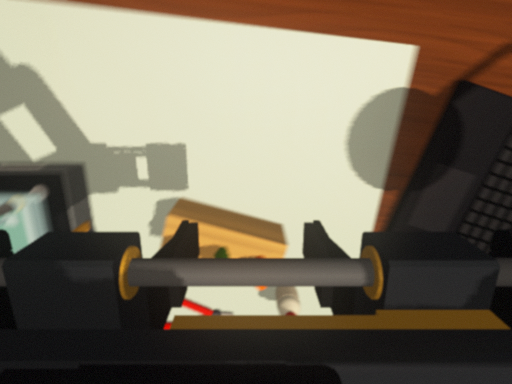

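The wrist view shows the tool block at (225,230), with the fingers on either side of it. Nothing has been disturbed. Continuing to above the knob.

play_rows:
  motion:
    - [[-0.012,-0.038,0,0,0,0],[-0.025,-0.077,0,0,0,0],[-0.037,-0.115,0,0,0,0],[-0.05,-0.154,0,0,0,0],[-0.062,-0.192,0,0,0,0],[-0.075,-0.231,0,0,0,0],[-0.087,-0.269,0,0,0,0],[-0.1,-0.308,0,0,0,0]]

```text
time_s: 2.88
position: [0.5201, 0.0338, 0.308]
tcp_rot: [[-0.994, -0.112, 0.0], [-0.112, 0.994, 0.0], [-0.0, 0.0, -1.0]]
force: [0.9, 0.6, 0.6]
opening: 0.689
grasp_force: 0.0
```

play_rows:
  motion:
    - [[-0.012,-0.038,0,0,0,0],[-0.024,-0.077,0,0,0,0],[-0.036,-0.115,0,0,0,0],[-0.048,-0.154,0,0,0,0],[-0.06,-0.192,0,0,0,0],[-0.068,-0.217,0,0,0,0],[-0.068,-0.217,0,0,0,0],[-0.068,-0.217,0,0,0,0]]

```text
time_s: 3.55
position: [0.6118, -0.1739, 0.307]
tcp_rot: [[-0.994, -0.109, -0.001], [-0.109, 0.994, 0.001], [0.001, 0.001, -1.0]]
force: [-0.5, -0.1, -0.1]
opening: 0.688
grasp_force: 0.0
```

```bash
python3 -c "
from h import *
c=cap('wrist','w2.png')
to([.614,-.172,.184])
print(proj(c,[.614,-.172,.184]))
for k in ['lever_knob','access_hole']:
  for n in ['wrist','top']:
    if n=='top': cap('top')
    for r in finder.recognise(n,k)[:2]: print(n,k,r)
"
```

```text
pos [ 0.6113 -0.1724  0.3072] yaw_y 96.37 tilt [-0.001  0.001 -1.   ] t 3.6 F [-0.8  0.9 -0. ] shift [-2.800e-03 -1.000e-04  1.232e-01] dist 0.123 open 0.688 0.0 j [ -26.   26.   74.    0.   80. -122.]
[252.45779592 182.91605955]
wrist lever_knob {'at': [0.5959, -0.173, 0.1437], 'confidence': 0.76}
wrist access_hole {'at': [0.5455, -0.0323, 0.1313], 'confidence': 0.97}
top access_hole {'at': [0.5649, 0.0287, 0.1254], 'confidence': 0.82}
```

View pics/w2.png

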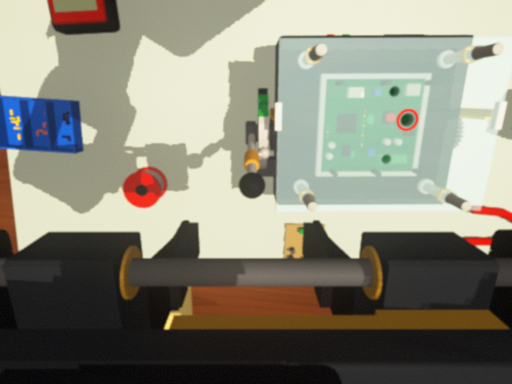

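The knob is at (252,185), 2 px from my prediction. The ring is at (407,120), and the post tops are at about (319,50), (495,49), (313,207) and (465,206). I'll refine the jig pose from these.

```bash
python3 - <<'E'
from h import *
from scipy.optimize import least_squares
np.set_printoptions(precision=4,suppress=True)
c=cap("wrist")
f=c['frame'].astype(int); m=np.clip(f[100:140,388:428,0]-np.maximum(f[100:140,388:428,1],f[100:140,388:428,2])-40,0,None)
yy,xx=np.mgrid[100:140,388:428]; ring=np.array([xx[m>30].min()+xx[m>30].max(),yy[m>30].min()+yy[m>30].max()])/2; print('ring',ring,ray(c,*ring,.128))
g=f[170:200,238:268].sum(2)<90; yy,xx=np.mgrid[170:200,238:268]
n,lab,st,ce=cv2.connectedComponentsWithStats(g.astype(np.uint8)); i=1+np.argmax(st[1:,4]); print('knob',ce[i]+[238,170],st[i])
kn=np.array([252,185.])
def model(p):
    o=p[:2];th=p[2];q=p[3];R=np.array([[np.cos(th),-np.sin(th)],[np.sin(th),np.cos(th)]])
    w=lambda x,y,z:proj(c,np.r_[o+R@[x,y],z])
    return np.array([w(-.08,-.085,.155),w(-.08,.085,.155),w(.08,-.085,.155),w(.08,.085,.155),w(-.012,.02,.13-.022*q),w(.01-.145*np.sin(q-.35),-.152,.045+.145*np.cos(q-.35))])
obs=np.array([[319,50],[495,49],[313,207],[465,206],ring,kn])
r=least_squares(lambda p:(model(p)-obs).ravel()*np.repeat([1,1,1,1,3,2],2),[.5486,-.0265,.112,.08])
print(r.x,np.degrees(r.x[2])); print((model(r.x)-obs))
p=r.x;R=np.array([[np.cos(p[2]),-np.sin(p[2])],[np.sin(p[2]),np.cos(p[2])]])
print('pivot',p[:2]+R@[.01,-.152]); print('hole',p[:2]+R@[-.012,.02])
for q in [p[3],.2,.35,.5,.65,.8,.9,1.0]: print(round(q,2),p[:2]+R@[.01-.145*np.sin(q-.35),-.152],.045+.145*np.cos(q-.35))
E
```

```text
ring [404.  120.5] [ 0.5389 -0.0088  0.128 ]Traceback (most recent call last):
  File "<stdin>", line 8, in <module>
    return _wrapfunc(a, 'argmax', axis=axis, out=out, **kwds)
    return bound(*args, **kwds)
ValueError: attempt to get argmax of an empty sequence
```

```bash
cat >> h.py <<'E'
from scipy.optimize import least_squares
def rot(t): return np.array([[np.cos(t),-np.sin(t)],[np.sin(t),np.cos(t)]])
E
python3 - <<'E'
from h import *
np.set_printoptions(precision=4,suppress=True)
c=cap("wrist")
f=c['frame'].astype(int); h=(f[:,:,0]-np.maximum(f[:,:,1],f[:,:,2]))[105:136,392:423]>60
n,lab,st,ce=cv2.connectedComponentsWithStats(h.astype(np.uint8)); i=1+np.argmax(st[1:,4]); s=st[i]; ring=np.array([392+s[0]+(s[2]-1)/2,105+s[1]+(s[3]-1)/2]); print('ring',ring,s)
kn=np.array([252,185.])
def model(p):
    o=p[:2];q=p[3];R=rot(p[2])
    w=lambda x,y,z:proj(c,np.r_[o+R@[x,y],z])
    return np.array([w(-.08,-.085,.155),w(-.08,.085,.155),w(.08,-.085,.155),w(.08,.085,.155),w(-.012,.02,.13-.022*q),w(.01-.145*np.sin(q-.35),-.152,.045+.145*np.cos(q-.35))])
obs=np.array([[319,50],[495,49],[313,207],[465,206],ring,kn])
r=least_squares(lambda p:(model(p)-obs).ravel()*np.repeat([1,1,1,1,3,2],2),[.5486,-.0265,.112,.08])
p=r.x;R=rot(p[2]);print(p,np.degrees(p[2])); print((model(p)-obs))
print('hole',p[:2]+R@[-.012,.02])
for q in [p[3],.2,.35,.5,.65,.8,.9,1.0]: print(round(q,2),p[:2]+R@[.01-.145*np.sin(q-.35),-.152],.045+.145*np.cos(q-.35))
to([.614,-.172,.184])
E
```

```text
ring [404.5 120. ] [  2   4  22  23 202]
[ 0.5528 -0.026   0.1297  0.1159] 7.433276659874879
[[-0.6111  1.4943]
 [ 0.7258 -0.7279]
 [-1.1734  1.003 ]
 [ 0.6622 -0.3475]
 [ 0.5916 -0.029 ]
 [-1.0937 -0.0782]]
hole [ 0.5384 -0.0077]
0.12 [ 0.6158 -0.171 ] 0.18604597984795312
0.2 [ 0.6039 -0.1726] 0.18837180630072614
0.35 [ 0.5824 -0.1754] 0.19
0.5 [ 0.5609 -0.1782] 0.18837180630072614
0.65 [ 0.5399 -0.1809] 0.18352379092321286
0.8 [ 0.5199 -0.1835] 0.17556482984113814
0.9 [ 0.5073 -0.1852] 0.1686160556986283
1.0 [ 0.4954 -0.1867] 0.1604321507896131
pos [ 0.6116 -0.1717  0.3081] yaw_y 96.5 tilt [ 0. -0. -1.] t 4.0 F [-0.8 -0.3  0.4] shift [-0.0023 -0.0006  0.1241] dist 0.124 open 0.688 0.0 j [ -26.   26.   74.    0.   80. -122.]
```

play_rows:
  motion:
    - [[-0.004,0.001,0.03,0,0,0],[-0.004,0.001,0.06,0,0,0],[-0.004,0.001,0.09,0,0,0],[-0.004,0.001,0.11,0,0,0],[-0.004,0.001,0.124,0,0,0],[-0.004,0.001,0.124,0,0,0],[-0.004,0.001,0.124,0,0,0]]

```text
time_s: 4.58
position: [0.6152, -0.1707, 0.1833]
tcp_rot: [[-0.994, -0.112, -0.001], [-0.112, 0.994, 0.001], [0.001, 0.001, -1.0]]
force: [-0.4, -0.9, 0.3]
opening: 0.687
grasp_force: 0.0
```

play_rows:
  motion:
    - [[0,0,0,0,0,0],[0,0,0,0,0,0],[0,0,0,0,0,0],[0,0,0,0,0,0],[0,0,0,0,0,0],[0,0,0,0,0,0],[0,0,0,0,0,0],[0,0,0,0,0,0]]
  fingers: 0.0

```text
time_s: 5.25
position: [0.6159, -0.1725, 0.1841]
tcp_rot: [[-0.994, -0.112, 0.001], [-0.112, 0.994, -0.003], [-0.001, -0.003, -1.0]]
force: [0.0, -2.5, -0.8]
opening: 0.253
grasp_force: 29.0
```

play_rows:
  motion:
    - [[0.007,0,-0.0014,0,0,0],[0.02,0,-0.0032,0,0,0],[0.034,-0.001,-0.004,0,0,0],[0.048,-0.001,-0.0034,0,0,0],[0.062,-0.001,-0.0013,0,0,0],[0.0765,-0.001,0.0025,0,0,0],[0.0765,-0.001,0.0025,0,0,0]]

```text
time_s: 5.83
position: [0.5394, -0.1815, 0.1855]
tcp_rot: [[-0.994, -0.112, 0.004], [-0.112, 0.994, -0.003], [-0.004, -0.003, -1.0]]
force: [-5.5, -0.7, 19.0]
opening: 0.224
grasp_force: 31.2
```

```bash
python3 - <<'E'
from h import *
s=cap('scene'); t=cap('top'); w=cap('wrist')
to([.5399,-.1809,.1815])
a=lambda c,X,r:cv2.resize(c['frame'][int(X[1])-r:int(X[1])+r,int(X[0])-r:int(X[0])+r],(390,390),interpolation=cv2.INTER_CUBIC)
X=[.54,-.181,.18]; print(proj(s,X),proj(t,X),proj(w,X))
cv2.imwrite('pics/k1.png',np.hstack([a(s,proj(s,X),32),a(t,proj(t,X),32)])[:,:,::-1])
E
```

```text
pos [ 0.5399 -0.1814  0.1857] yaw_y 96.44 tilt [ 0.004 -0.002 -1.   ] t 5.98 F [-5.3 -1.8 21.1] shift [-0.      0.0005  0.0042] dist 0.004 open 0.227 31.534189581871033 j [ -30.   28.   92.   -0.   59. -126.]
[240.99330007 159.31792393] [294.42381573 205.37383946] [251.69052095 230.06562424]
```

View pics/k1.png

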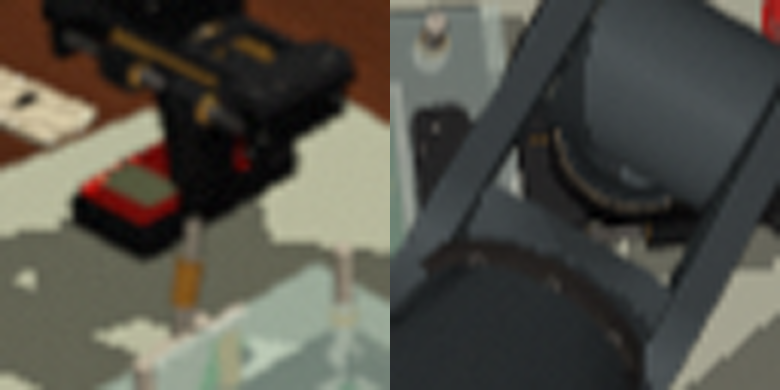

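The left crop shows the knob hidden between the fingers. Its stem leaves downward at (190,240), with the orange collar at (187,285). There is a 20 N upward load, so I'll measure the lever angle from the collar before going on.

```bash
python3 - <<'E'
from h import *
np.set_printoptions(precision=4,suppress=True)
s=cap('scene')
p=[.5528,-.026,.1297]; 
def L(q,r): return np.r_[p[:2]+rot(p[2])@[.01-r*np.sin(q-.35),-.152],.045+r*np.cos(q-.35)]
def collar(f,box):
    f=f.astype(int);x0,y0,x1,y1=box; g=f[y0:y1,x0:x1]
    m=((g[:,:,0]>1.35*g[:,:,1])&(g[:,:,0]>2.*g[:,:,2])&(g[:,:,0]>90)); yy,xx=np.mgrid[y0:y1,x0:x1]
    return m.sum(),xx[m].mean(),yy[m].mean(), xx[m].min(),xx[m].max(),yy[m].min(),yy[m].max()
f0=cv2.imread('pics/scene0.png')[:,:,::-1]
print('then',collar(f0,(222,165,245,195))); print('now',collar(s['frame'],(230,164,246,186)))
for q in [.05,.116,.18]: print(q,[proj(s,L(q,r)) for r in (.1,.115,.145)])
for q in [.5,.6,.65,.7]: print(q,[proj(s,L(q,r)) for r in (.1,.115,.145)], L(q,.145))
E
```

```text
then (np.int64(20), np.float64(229.3), np.float64(178.45), np.int64(227), np.int64(231), np.int64(176), np.int64(181))
now (np.int64(22), np.float64(237.95454545454547), np.float64(173.13636363636363), np.int64(236), np.int64(240), np.int64(170), np.int64(176))
0.05 [array([227.1401, 176.6146]), array([225.8939, 173.8948]), array([223.3385, 168.3175])]
0.116 [array([228.4118, 175.4662]), array([227.3707, 172.5693]), array([225.2378, 166.6342])]
0.18 [array([229.6688, 174.4362]), array([228.8298, 171.3825]), array([227.1126, 165.1319])]
0.5 [array([236.094 , 170.6584]), array([236.2729, 167.0584]), array([236.637 , 159.7348])] [ 0.5609 -0.1782  0.1884]
0.6 [array([238.0725, 169.9818]), array([238.5585, 166.2964]), array([239.5447, 158.8163])] [ 0.5468 -0.1801  0.1855]
0.65 [array([239.0438, 169.7369]), array([239.679 , 166.0243]), array([240.9667, 158.4979])] [ 0.5399 -0.181   0.1835]
0.7 [array([239.9995, 169.5548]), array([240.7807, 165.8251]), array([242.3624, 158.2733])] [ 0.5331 -0.1819  0.1812]
```

play_rows:
  motion:
    - [[0,0,-0.004,0,0,0],[0.011,0,-0.001,0,0,0],[0.018,0,0.002,0,0,0],[0.0245,0,0.005,0,0,0],[0.031,0,0.0085,0,0,0],[0.037,-0.0005,0.012,0,0,0],[0.037,-0.0005,0.012,0,0,0]]

```text
time_s: 6.62
position: [0.4973, -0.1859, 0.1727]
tcp_rot: [[-0.993, -0.115, -0.01], [-0.115, 0.993, -0.002], [0.01, -0.001, -1.0]]
force: [-18.5, -3.5, 31.3]
opening: 0.083
grasp_force: 20.0
```

```bash
cat >> h.py <<'E'
p=[.5528,-.026,.1297]
def L(q,r): return np.r_[p[:2]+rot(p[2])@[.01-r*np.sin(q-.35),-.152],.045+r*np.cos(q-.35)]
def lever(s,box=(228,164,255,190),r=.085):
    f=s['frame'].astype(int);x0,y0,x1,y1=box; g=f[y0:y1,x0:x1]
    m=((g[:,:,0]>1.35*g[:,:,1])&(g[:,:,0]>2.*g[:,:,2])&(g[:,:,0]>90)); yy,xx=np.mgrid[y0:y1,x0:x1]
    u=np.array([xx[m].mean(),yy[m].mean()]); qs=np.linspace(0,1.5,301)
    e=[np.linalg.norm(proj(s,L(q,r))-u) for q in qs]; print('lever',qs[np.argmin(e)],min(e),m.sum(),u)
E
python3 - <<'E'
from h import *
lever(cap('scene')); to(L(1.0,.145)-[0,0,.002])
E
```

```text
lever 0.965 0.8616213734455149 26 [243.38461538 172.42307692]
pos [ 0.4973 -0.186   0.1728] yaw_y 96.59 tilt [-0.01  -0.002 -1.   ] t 6.67 F [-15.5  -4.1  25.8] shift [ 0.0018 -0.0006  0.0144] dist 0.015 open 0.053 14.213094860315323 j [ -32.   27.   98.   -0.   56. -129.]
```

The knob is squeezing out of the pads towards +x and down, because the grip was too shallow. I'll open, rise and look.

play_rows:
  motion:
    - [[0,0,-0.003,0,0,0],[0,0,-0.003,0,0,0],[0,0,-0.003,0,0,0],[0,0,-0.003,0,0,0],[0,0,-0.02,0,0,0],[0,0,-0.05,0,0,0],[0,0,-0.08,0,0,0],[0,0,-0.08,0,0,0]]
  fingers: 0.06

```text
time_s: 7.33
position: [0.5062, -0.1867, 0.254]
tcp_rot: [[-0.994, -0.113, 0.009], [-0.113, 0.994, -0.005], [-0.008, -0.006, -1.0]]
force: [0.6, 0.1, 0.4]
opening: 0.581
grasp_force: 0.0
```

```bash
python3 - <<'E'
from h import *
s=cap('scene'); lever(s); w=cap('wrist','w3.png'); to(L(1.0,.145)-[0,0,.002])
for q in [.85,.9,.95,1,1.05,1.1]: print(q,proj(w,L(q,.145)).round(1),proj(w,L(q,.085)).round(1),L(q,.145).round(3))
cv2.imwrite('pics/w3b.png',cv2.resize(w['frame'][80:270,190:450],None,fx=3,fy=3,interpolation=cv2.INTER_CUBIC)[:,:,::-1])
E
```

```text
lever 1.035 0.9338681640626827 29 [244.44827586 172.62068966]
pos [ 0.5035 -0.1852  0.2497] yaw_y 96.46 tilt [ 0.002 -0.001 -1.   ] t 7.43 F [ 0.1  0.2 -1. ] shift [ 0.0084 -0.0006  0.0913] dist 0.092 open 0.644 0.0 j [ -32.   21.   93.    0.   66. -129.]
0.85 [252. 203.] [252.5 212.3] [ 0.513 -0.184  0.172]
0.9 [251.9 194.6] [252.4 208.3] [ 0.507 -0.185  0.169]
0.95 [251.8 186.5] [252.3 204.3] [ 0.501 -0.186  0.165]
1 [251.7 178.7] [252.3 200.5] [ 0.495 -0.187  0.16 ]
1.05 [251.6 171.1] [252.2 196.7] [ 0.49  -0.188  0.156]
1.1 [251.5 163.9] [252.2 193. ] [ 0.484 -0.188  0.151]
```

View pics/w3b.png

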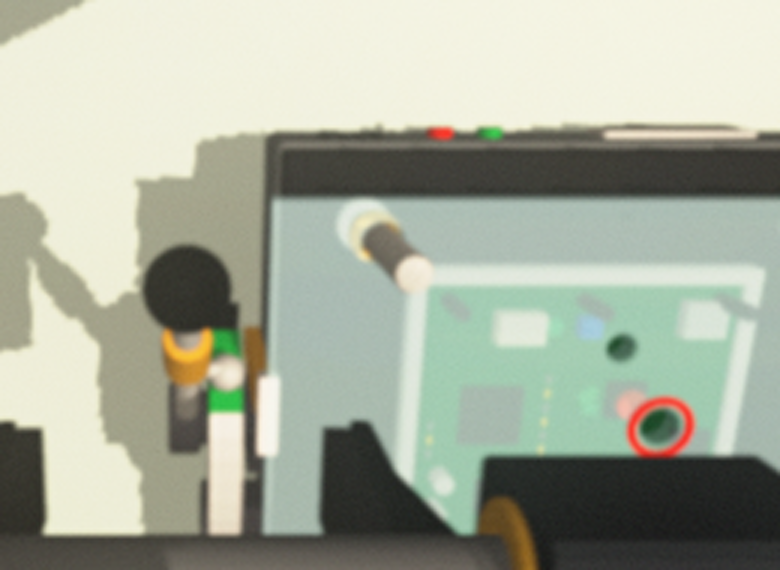

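The view shows the plunger on the green paint at (228,372) and the knob at (187,288), which gives a lever value of about 1.0. The plate is down, with the ring at (660,428). The lever is in the green notch and released, so next is the stylus.

Converted, 53 degrees / 60 = 0.8833.

play_rows:
  motion:
    - [[0,0,-0.03,0,0,0.0667],[-0.005,0.034,-0.05,0,0,0.1833],[-0.011,0.073,-0.05,0,0,0.3],[-0.017,0.111,-0.05,0,0,0.4167],[-0.023,0.15,-0.05,0,0,0.5333],[-0.029,0.188,-0.05,0,0,0.65],[-0.035,0.227,-0.05,0,0,0.7667],[-0.041,0.265,-0.05,0,0,0.8833]]
  fingers: 0.05

```text
time_s: 8.1
position: [0.5122, 0.0732, 0.297]
tcp_rot: [[-0.725, 0.688, -0.005], [0.688, 0.725, 0.001], [0.004, -0.003, -1.0]]
force: [0.4, -0.3, -0.2]
opening: 0.58
grasp_force: 0.0
```

```bash
python3 - <<'E'
from h import *
np.set_printoptions(precision=4,suppress=True)
to([.526,.364,.28])
t=cap('top')
f=t['frame'].astype(int)
yy,xx=np.mgrid[0:384,0:512]
hsv=cv2.cvtColor(t['frame'],cv2.COLOR_RGB2HSV).astype(int); box=(xx>115)&(xx<172)&(yy>198)&(yy<232)
for nm,m in dict(orange=(hsv[:,:,0]<10)&(hsv[:,:,1]>190),blue=(hsv[:,:,0]>100)&(hsv[:,:,0]<130)&(hsv[:,:,1]>120)).items():
    m=m&box&(hsv[:,:,2]>60); print(nm,m.sum(),xx[m].mean(),yy[m].mean(),ray(t,xx[m].mean(),yy[m].mean(),.12))
E
```

```text
pos [0.5122 0.0732 0.297 ] yaw_y 46.5 tilt [-0.005  0.001 -1.   ] t 8.1 F [ 0.4 -0.3 -0.2] shift [0.1901 0.2205 0.0172] dist 0.292 open 0.58 0.0 j [ -4.  17.  91.   0.  72. -51.]
orange 1 129.0 212.0 [0.5204 0.3581 0.12  ]
blue 21 159.1904761904762 215.85714285714286 [0.5089 0.258  0.12  ]
```

Converted, 53 degrees / 60 = 0.8833.

play_rows:
  motion:
    - [[0.025,0.025,0,0,0,0.1167],[0.052,0.053,0,0,0,0.2333],[0.08,0.081,0,0,0,0.35],[0.107,0.109,0,0,0,0.4667],[0.135,0.137,0,0,0,0.5833],[0.162,0.165,0,0,0,0.7],[0.187,0.19,0.01,0,0,0.8167],[0.197,0.201,0.03,0,0,0.8833]]

```text
time_s: 8.82
position: [0.5077, 0.3574, 0.2694]
tcp_rot: [[0.11, 0.994, 0.003], [0.994, -0.11, 0.004], [0.004, 0.002, -1.0]]
force: [0.5, -0.0, -0.1]
opening: 0.574
grasp_force: 0.0
```

play_rows:
  motion:
    - [[0,0,0,0,0,0],[0,0,0,0,0,0],[0,0,0,0,0,0]]

```text
time_s: 9.07
position: [0.507, 0.3516, 0.2678]
tcp_rot: [[0.106, 0.994, -0.003], [0.994, -0.106, -0.002], [-0.002, -0.003, -1.0]]
force: [0.1, -0.3, -0.1]
opening: 0.574
grasp_force: 0.0
```

```bash
python3 - <<'E'
from h import *
np.set_printoptions(precision=4,suppress=True)
to([.526,.364,.113])
w=cap('wrist','w4.png'); print(proj(w,[.526,.364,.145]),proj(w,[.526,.364,.08]))
for k in ['stylus','stylus_grip','tool_block','driver_green','driver_blue']:
    for r in finder.recognise('wrist',k)[:2]: print(k,round(r['confidence'],2),np.array(r['at']),proj(w,r['at']).round())
E
```

```text
pos [0.507  0.3516 0.2678] yaw_y -6.08 tilt [-0.003 -0.002 -1.   ] t 9.07 F [ 0.1 -0.3 -0.1] shift [0.0147 0.018  0.1547] dist 0.156 open 0.574 0.0 j [24. 27. 80. -0. 74. 30.]
[268.6999 165.974 ] [265.7032 154.1003]
stylus 0.7 [0.5237 0.367  0.1415] [266. 162.]
stylus 0.4 [0.5526 0.0993 0.0247] [296. 311.]
stylus_grip 0.82 [0.5279 0.3645 0.1418] [270. 165.]
tool_block 0.74 [0.5174 0.3257 0.0779] [261. 186.]
tool_block 0.67 [0.619  0.4208 0.0603] [340.  95.]
driver_green 0.72 [0.5166 0.3146 0.1434] [264. 214.]
driver_blue 0.74 [0.5086 0.2645 0.1203] [260. 248.]
```

View pics/w4.png

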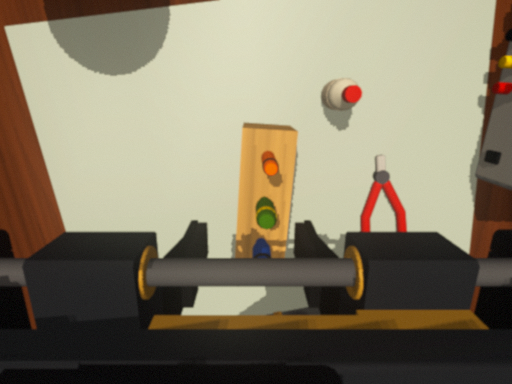

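The wrist view shows the orange handle's top at (270,168), the green driver at (265,213) and the blue one at (261,248). The stylus stands at about (0.528, 0.363). Descending to grasp.

play_rows:
  motion:
    - [[0.0135,0.0197,0.01,0,0,0],[0.0135,0.0197,0.04,0,0,0],[0.0135,0.0197,0.07,0,0,0],[0.0135,0.0197,0.1,0,0,0],[0.0135,0.0197,0.125,0,0,0],[0.0135,0.0197,0.145,0,0,0],[0.0135,0.0197,0.155,0,0,0],[0.0135,0.0197,0.155,0,0,0]]

```text
time_s: 10.03
position: [0.5273, 0.3627, 0.112]
tcp_rot: [[0.108, 0.994, -0.004], [0.994, -0.108, -0.002], [-0.003, -0.004, -1.0]]
force: [0.4, 0.0, -0.1]
opening: 0.577
grasp_force: 0.0
```

play_rows:
  motion:
    - [[0,0,0,0,0,0],[0,0,0,0,0,0],[0,0,0,0,0,0],[0,0,0,0,0,0],[0,0,0,0,0,0],[0,0,0,0,0,0],[0,0,0,0,0,0]]
  fingers: 0.0

```text
time_s: 10.62
position: [0.5289, 0.364, 0.1149]
tcp_rot: [[0.108, 0.994, 0.001], [0.994, -0.108, 0.0], [0.001, 0.001, -1.0]]
force: [0.1, -0.1, 3.3]
opening: 0.174
grasp_force: 30.0
```

```bash
python3 - <<'E'
from h import *
to([.528,.363,.113])
E
```

```text
pos [0.5289 0.364  0.1149] yaw_y -6.18 tilt [ 0.001  0.    -1.   ] t 10.62 F [ 0.1 -0.1  3.3] shift [-0.0011 -0.0008  0.0019] dist 0.002 open 0.174 29.964193911982875 j [25. 38. 85. -0. 57. 31.]
```

play_rows:
  motion:
    - [[0,0,-0.015,0,0,0],[0,0,-0.04,0,0,0],[0,0,-0.07,0,0,0],[0,0,-0.1,0,0,0],[0,0,-0.13,0,0,0],[0,0,-0.16,0,0,0],[0,0,-0.185,0,0,0],[0,0,-0.185,0,0,0]]

```text
time_s: 11.28
position: [0.5315, 0.3653, 0.306]
tcp_rot: [[0.107, 0.994, 0.011], [0.994, -0.108, 0.005], [0.007, 0.011, -1.0]]
force: [1.1, 0.4, -0.1]
opening: 0.174
grasp_force: 30.0
```

```bash
python3 - <<'E'
from h import *
to([.5384,-.0077,.29])
E
```

```text
pos [0.5315 0.3653 0.306 ] yaw_y -6.17 tilt [ 0.011  0.005 -1.   ] t 11.28 F [ 1.1  0.4 -0.1] shift [-0.3702  0.0468  0.0141] dist 0.373 open 0.174 29.955749935033964 j [25. 27. 73.  0. 79. 31.]
```

play_rows:
  motion:
    - [[-0.03,0.004,0,0,0,0],[-0.065,0.009,0,0,0,0],[-0.1,0.0134,0,0,0,0],[-0.135,0.018,0,0,0,0],[-0.17,0.0227,0,0,0,0],[-0.205,0.0274,0,0,0,0],[-0.24,0.032,0,0,0,0],[-0.275,0.0368,0,0,0,0]]

```text
time_s: 11.95
position: [0.5346, 0.0849, 0.2982]
tcp_rot: [[0.108, 0.994, -0.002], [0.994, -0.108, 0.0], [-0.0, -0.002, -1.0]]
force: [-0.0, -0.6, -0.5]
opening: 0.171
grasp_force: 30.0
```

play_rows:
  motion:
    - [[-0.03,0.004,0,0,0,0],[-0.06,0.008,0,0,0,0],[-0.08,0.011,0,0,0,0],[-0.093,0.0124,0,0,0,0],[-0.093,0.0124,0,0,0,0],[-0.093,0.0124,0,0,0,0],[-0.093,0.0124,0,0,0,0]]

```text
time_s: 12.53
position: [0.5375, -0.0062, 0.2989]
tcp_rot: [[0.107, 0.994, -0.001], [0.994, -0.107, 0.001], [0.001, -0.001, -1.0]]
force: [-0.1, -0.8, -0.4]
opening: 0.173
grasp_force: 30.0
```

```bash
python3 - <<'E'
from h import *
np.set_printoptions(precision=4,suppress=True)
to([.5384,-.0077,.25])
st=bot.read_state(); w=cap('wrist'); t=cap('top'); s=cap('scene'); lever(s,(228,160,262,190))
tip=st['position']+st['tcp_rot']@[0,0,.105]; print('tip pred',tip,proj(w,tip),proj(s,tip),'hole pred',proj(w,[.5384,-.0077,.108]),proj(s,[.5384,-.0077,.108]),proj(t,[.5384,-.0077,.108]))
cv2.imwrite('pics/w5.png',cv2.resize(w['frame'][60:260,130:390],None,fx=3,fy=3,interpolation=cv2.INTER_CUBIC)[:,:,::-1])
for c,n in ((w,'wrist'),(s,'scene')):
  for k in ['access_hole','stylus_tip','button_cap']:
    for r in finder.recognise(n,k)[:2]: print(n,k,round(r['confidence'],2),np.array(r['at']),proj(c,r['at']).round(1))
E
```

```text
pos [ 0.5375 -0.0062  0.2989] yaw_y -6.14 tilt [-0.001  0.001 -1.   ] t 12.53 F [-0.1 -0.8 -0.4] shift [-0.0015  0.0011  0.0489] dist 0.049 open 0.173 29.95596254375414 j [-13.  18.  89.   0.  73.  -6.]
lever 0.685 6.81061514594044 55 [237.7455 166.6   ]
tip pred [ 0.5374 -0.0061  0.1939] [250.1228 185.5713] [272.0468 177.1052] hole pred [251.2802 167.2476] [271.7356 197.0098] [240.1324 208.6145]
wrist access_hole 0.88 [0.5606 0.0102 0.1092] [268.5 150.6]
wrist stylus_tip 0.6 [ 0.5376 -0.0044  0.3082] [249.6 237.9]
wrist button_cap 0.54 [ 0.5342 -0.0059  0.0909] [247.8 163.3]
scene access_hole 0.58 [ 0.5542 -0.0068  0.1073] [268.4 199.1]
scene access_hole 0.38 [ 0.7667 -0.0628  0.0093] [210.9 238.5]
scene stylus_tip 0.56 [ 0.5401 -0.0038  0.2815] [271.6 155.5]
scene button_cap 0.75 [0.5375 0.331  0.0681] [344.3 261.1]
```

View pics/w5.png

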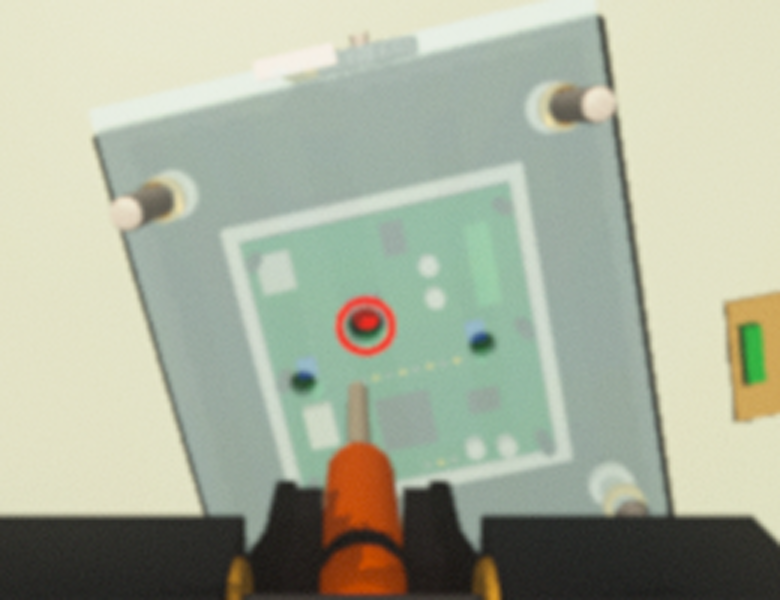

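The view shows the ring centre at (366,326) with the red button under it, and the white shaft end at (358,383). The tip needs about +2.7 mm in tool y and -0.9 mm in tool x. I'll descend to just above the plate and re-measure.

play_rows:
  motion:
    - [[0,0.001,0.015,0,0,0],[-0.0005,0.002,0.03,0,0,0],[-0.001,0.0027,0.045,0,0,0],[-0.001,0.0027,0.06,0,0,0],[-0.001,0.0027,0.07,0,0,0],[-0.001,0.0027,0.074,0,0,0],[-0.001,0.0027,0.074,0,0,0],[-0.001,0.0027,0.074,0,0,0]]

```text
time_s: 13.65
position: [0.5408, -0.0087, 0.2256]
tcp_rot: [[0.108, 0.994, 0.001], [0.994, -0.108, -0.0], [-0.0, 0.001, -1.0]]
force: [0.9, -0.6, 0.0]
opening: 0.175
grasp_force: 30.0
```

```bash
python3 - <<'E'
from h import *
np.set_printoptions(precision=4,suppress=True)
st=bot.read_state(); w=cap('wrist'); to([.5388,-.0089,.19])
tip=st['position']+st['tcp_rot']@[0,0,.105]; print('tip pred',tip,proj(w,tip),'hole pred',proj(w,[.5388,-.0089,.108]))
cv2.imwrite('pics/w6.png',cv2.resize(w['frame'][130:230,190:320],None,fx=6,fy=6,interpolation=cv2.INTER_CUBIC)[:,:,::-1])
E
```

```text
pos [ 0.5411 -0.0088  0.226 ] yaw_y -6.18 tilt [ 0.002 -0.    -1.   ] t 13.7 F [ 0.8  0.  -0.5] shift [-0.0004 -0.0023  0.036 ] dist 0.036 open 0.175 29.955768245672516 j [-13.  23.  94.   0.  63.  -7.]
tip pred [ 0.5409 -0.0087  0.1206] [250.1392 185.5687] hole pred [248.0124 182.4073]
```

View pics/w6.png

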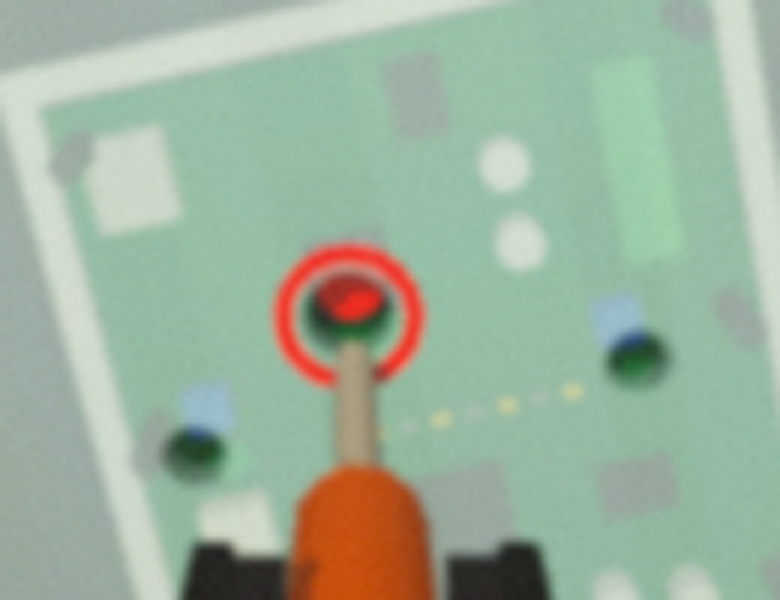

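The ring centre is at (349,315) and the shaft end at (353,342), 12 mm above the plate. With the height difference allowed for, they agree within 1 mm. I'll go down through the hole in small steps and watch the force.

play_rows:
  motion:
    - [[0.0005,-0.0007,0.005,0,0,0],[0.0005,-0.0007,0.01,0,0,0],[0.0005,-0.0007,0.015,0,0,0],[0.0005,-0.0007,0.02,0,0,0],[0.0005,-0.0007,0.025,0,0,0],[0.0005,-0.0007,0.028,0,0,0],[0.0005,-0.0007,0.028,0,0,0]]

```text
time_s: 14.28
position: [0.5392, -0.008, 0.1962]
tcp_rot: [[0.108, 0.994, -0.002], [0.994, -0.108, 0.0], [0.0, -0.002, -1.0]]
force: [0.0, -0.1, 0.4]
opening: 0.171
grasp_force: 30.0
```

play_rows:
  motion:
    - [[0,0,0.001,0,0,0],[0,0,0.002,0,0,0],[0,0,0.003,0,0,0],[0,0,0.004,0,0,0],[0,0,0.005,0,0,0],[0,0,0.005,0,0,0],[0,0,0.005,0,0,0]]

```text
time_s: 14.87
position: [0.54, -0.0081, 0.1925]
tcp_rot: [[0.108, 0.994, 0.001], [0.994, -0.108, -0.0], [-0.0, 0.001, -1.0]]
force: [-0.8, 0.5, 1.0]
opening: 0.169
grasp_force: 30.0
```

play_rows:
  motion:
    - [[0,0,0.0005,0,0,0],[0,0,0.001,0,0,0],[0,0,0.0015,0,0,0],[0,0,0.002,0,0,0],[0,0,0.0025,0,0,0],[0,0,0.0025,0,0,0],[0,0,0.0025,0,0,0]]

```text
time_s: 15.45
position: [0.54, -0.0081, 0.1899]
tcp_rot: [[0.108, 0.994, 0.001], [0.994, -0.108, -0.0], [-0.0, 0.001, -1.0]]
force: [-0.5, 0.4, 2.8]
opening: 0.172
grasp_force: 30.0
```

play_rows:
  motion:
    - [[0,0,0.0005,0,0,0],[0,0,0.001,0,0,0],[0,0,0.0015,0,0,0],[0,0,0.0015,0,0,0],[0,0,0.0015,0,0,0]]

```text
time_s: 15.87
position: [0.5401, -0.0081, 0.1886]
tcp_rot: [[0.108, 0.994, 0.001], [0.994, -0.108, -0.0], [-0.0, 0.001, -1.0]]
force: [-0.1, -0.5, 5.3]
opening: 0.172
grasp_force: 30.0
```

play_rows:
  motion:
    - [[0,0,0.0005,0,0,0],[0,0,0.001,0,0,0],[0,0,0.0015,0,0,0],[0,0,0.0015,0,0,0],[0,0,0.0015,0,0,0],[0,0,0.0015,0,0,0]]

```text
time_s: 16.37
position: [0.5407, -0.0083, 0.1882]
tcp_rot: [[0.108, 0.994, 0.003], [0.994, -0.108, -0.001], [-0.0, 0.003, -1.0]]
force: [-0.9, 0.1, 10.2]
opening: 0.172
grasp_force: 30.0
```

The button has bottomed out: 10 N with almost no further travel. I'll hold it for over a second and check the lever.

play_rows:
  motion:
    - [[0,0,0,0,0,0],[0,0,0,0,0,0],[0,0,0,0,0,0],[0,0,0,0,0,0],[0,0,0,0,0,0],[0,0,0,0,0,0],[0,0,0,0,0,0],[0,0,0,0,0,0]]

```text
time_s: 17.03
position: [0.5407, -0.0083, 0.1882]
tcp_rot: [[0.108, 0.994, 0.003], [0.994, -0.108, -0.001], [-0.0, 0.003, -1.0]]
force: [-0.7, 0.6, 11.4]
opening: 0.171
grasp_force: 30.0
```

play_rows:
  motion:
    - [[0,0,0,0,0,0],[0,0,0,0,0,0],[0,0,0,0,0,0],[0,0,0,0,0,0],[0,0,0,0,0,0],[0,0,0,0,0,0],[0,0,0,0,0,0],[0,0,0,0,0,0]]

```text
time_s: 17.7
position: [0.5407, -0.0083, 0.1882]
tcp_rot: [[0.108, 0.994, 0.003], [0.994, -0.108, -0.001], [-0.0, 0.003, -1.0]]
force: [-0.5, 0.1, 11.1]
opening: 0.174
grasp_force: 30.0
```

```bash
python3 - <<'E'
from h import *
s=cap('scene'); w=cap('wrist'); lever(s,(236,168,252,178)); to([.5388,-.0089,.188])
st=bot.read_state(); tip=st['position']+st['tcp_rot']@[0,0,.105]; print(tip,proj(w,tip),proj(w,[.5388,-.0089,.108]))
a=cv2.resize(s['frame'][140:230,205:305],(400,360),interpolation=cv2.INTER_CUBIC)
b=cv2.resize(w['frame'][130:230,200:311],(400,360),interpolation=cv2.INTER_CUBIC)
cv2.imwrite('pics/final.png',np.hstack([a,b])[:,:,::-1])
E
```

```text
lever 1.03 0.831196957294879 27 [244.37037037 172.7037037 ]
pos [ 0.5407 -0.0083  0.1882] yaw_y -6.18 tilt [ 0.003 -0.001 -1.   ] t 17.8 F [-0.7 -0.2 10.3] shift [-0.0008 -0.0018  0.0002] dist 0.002 open 0.175 30.04643553402275 j [-13.  26.  96.  -0.  58.  -7.]
[ 0.54099338 -0.00834975  0.08324589] [250.1310148  185.55533491] [247.65346239 194.43671943]
```

View pics/final.png

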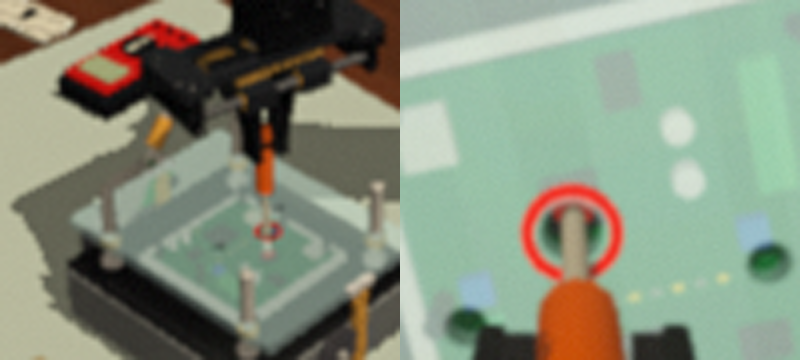

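The final view shows the shaft through the red ring at (573,232), pressing the red cap. The lever measures about 1.03 by the same method that read 1.035 when it clicked in, so it hasn't moved. Handing in.

```bash
python3 -c "
from rig import bot
print(bot.hand_in())"
```

```text
the job is handed in; nothing more can be done
None
```

I handed the job in at about 18 s (limit 56 s) with the lever in the green notch and the stylus through the red-ringed hole, holding the reset button at the bottom with about 10 N; the hand-in returned no verdict, so I can't confirm it passed.

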